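Packing desk tools back onto their outlines

ROBOT

A 6-joint arm with a two-finger parallel gripper is mounted at the origin on the work surface. World frame = base frame: x ahead of the robot, y to its left, z up, the work surface at z = 0. Lengths are in m, angles in degrees, forces in N, time in s.
With the tool pointing down it reaches from about 0.25 to 0.725 m from the base axis. Payload 9.7 kg.
Tool frame: the origin (TCP) lies midway between the tips of the shut fingers; the grasp point (between the pads) lies 19 mm behind it; z points along the fingers, y is the direction in which the jaws open and shut (so a half turn about z gives the same grasp; the last joint's range is limited). The gripper opens to 85 mm and grips with 20 to 120 N. Pads are 22 mm wide; open, the fingers measure 114 mm over their backs; the gripper's body (76 mm by 85 mm) begins 54 mm behind the grasp point. The pads swing forward as they close: fully open they stand 13 mm farther back than shut.
Start: joints at [-65.718, 4.979, 10.078, 95.1, 0, 90], TCP at [0.226, -0.501, 0.231] pointing down, gripper open.
Joint ranges: [-179.16, 179.16], [-48.56, 103.87], [-65.8, 70.77], [-126.05, 130.52], [-82.76, 87.17], [-180, 180]. Speed limits (degrees/s): [127.2, 127.2, 147.25, 180, 180, 180].

INTERFACE

Orientations are given as [roll, pitch, yaw] about the fixed x, y, z axes, in that order (R = Rz(yaw) Ry(pitch) Rx(roll)).
In Python, from workcell import bot, camera, recognise gives the robot as it stands. The module is installed in compiled form; this text tells all that it offers.
- The arm moves only by the tool apply_moves, never from a script. Its argument "targets" is one flat list of numbers, 7 for each row, row after row: the shift along the world's x, y, z in units of 30 mm (1.0 is 30 mm), then the turn, a rotation vector about the world's x, y, z in units of 6 degrees (1.0 is 6 degrees), then the opening, from 0 (shut) to 1 (fully open). A call has 1 to 5 rows; each row is the pose to reach, as a shift and turn from the pose commanded when the call began; what a row does not reach only later rows make up. A row lasts 1/10 s, in which the tool goes at most 50 mm and 8.59 degrees, less where a joint would pass 70% of its speed; a pose out of reach is approached as far as the arm can. A call with a gripper value outside its range is refused whole. The fingers move at their own pace and stop on an object; "newtons" is the grip in N (left out, the last holds). Time passes only in rows, so rows that repeat a pose let the fingers close. It gives the time, the measured TCP pose, the force and the opening at its end, in the units of the state.
- bot.get_obs(): the state, without advancing time (a new reading comes with each control period).
- camera(name): name is "side" or "top"; returns a dict with "img" (480x640x3 uint8, red, green, blue), "intrinsics" (3x3 intrinsics, pixels), "origin" and "rotation" of the camera in the world. Camera axes: x right, y up, looking along -z (the intrinsics and any distortion apply to the point x, -y, -z); pixel columns grow to the right and rows downward; lengths in m; the calibration is good to about 2 mm. A picture is of the moment at which its call begins. There is no depth.
- bot.job_done(): hands the job in, once; it reports no verdict.
Trained networks look in the newest picture that a camera, given by its name, has taken for a name from the list of things; names that differ only in an ending like _2 or _b are one class to them, and where a whole thing is asked for, a point or a joint stands for the part that bears it (a point fixed in the world has none). Each returns a list of dicts, best first, with "conf" (0 to 1); they miss things now and then, are a little off and sometimes report something else, mostly with a low value. They report only what shows in the picture. A call takes as long as a camera call. They do not tell look-alikes from the thing itself.
- recognise(query, camera): "box" ([left, top, right, bottom] in pixels, round what is visible of it).
The state is a dict: "time": time; "q": joint angles; "qd": joint speeds; "joint_efforts": joint torques, N m; "ee_pos": TCP position; "tcp_rot": TCP orientation; "wrist_force": force on the tool from outside, world axes, zero at the start; "torque": the same for the moment, N m; "opening": finger opening in m.
Only numpy, scipy, OpenCV 4.12 (cv2) and the standard library are available. Lean on these libraries where they do the work, as an engineer would, in place of code of your own. Each camera call takes 0.05 s, during which the arm holds its last target.

TASK

Tidy the packing desk: put the blue stapler, the yellow box cutter, the orange tape roll and the red-handled hand stamp each on the white board that shows its outline. Every tool should sit the same way up as now, centred on its outline and lined up with it (either way round will do). Leave the potted cactus and the little parcel where they are.

Things in the scene. Friction and masses are not known exactly. Their poses are not given: they have to be found in the camera images.
- stapler_mid (a point): Centre of the desk stapler, blue body on a black foot, 110 mm long (x), 48 mm high; about 0.22 kg. The foot is 36 mm wide (y) and 10 mm high; the blue body, 28 mm wide and as long as the foot, runs from 18 to 44 mm above the desk, with a 22 mm wide black pad on top. Both ends look nearly alike. Loose. Point: its centre, half-way up; z up as it stands at the start and must stand at the end. x lengthways. Grip the blue body across its width.
- cutter_mid (a point): Centre of the closed box cutter, a flat yellow bar with one black end and a black thumb slide, 125 mm long (x), 28 mm wide (y), 18 mm high; about 0.09 kg. Loose. Point: its centre, half-way up; z up as it stands at the start and must stand at the end. x lengthways. Grip it across its width.
- tape_mid (a point): Centre of the small roll of orange tape lying flat, outside diameter 58 mm, 26 mm high, with a cardboard core closed to the fingers; about 0.08 kg. Loose. Point: its centre, half-way up; z up as it stands at the start and must stand at the end. Grip it across the outside; its yaw does not matter.
- stamp_mid (a point): Centre of the hand stamp standing on its black base of 62 mm (x) by 40 mm (y) by 14 mm high, 70 mm high in all; about 0.12 kg. Its red handle is a block 44 mm long (x) and 20 mm wide (y), from 26 to 70 mm above the desk. Loose. Point: its centre, half-way up; z up as it stands at the start and must stand at the end. x along the base's long side. Grip the handle across its 20 mm width.
- stapler_board: Fixed flat white board, 145 x 80 x 4 mm, lying on the desk (its top is 4 mm above the desk), printed at its middle with a black-edged blue shape: a rectangle of 120 x 46 mm (black edge included), 5 mm larger all round than the stapler. Origin: centre of the underside, right under the middle of the printed shape; x along the board's and shape's long side, z up.
- cutter_board: Fixed flat white board, 145 x 80 x 4 mm, lying on the desk (its top is 4 mm above the desk), printed at its middle with a black-edged yellow shape: a long rectangle of 135 x 38 mm (black edge included), 5 mm larger all round than the box cutter. Origin: centre of the underside, right under the middle of the printed shape; x along the board's and shape's long side, z up.
- tape_board: Fixed flat white board, 145 x 80 x 4 mm, lying on the desk (its top is 4 mm above the desk), printed at its middle with a black-edged orange shape: a ring of 68 mm diameter (black edge included) with a pale centre, 5 mm larger all round than the tape roll. Origin: centre of the underside, right under the middle of the printed shape; x along the board's and shape's long side, z up.
- stamp_board: Fixed flat white board, 145 x 80 x 4 mm, lying on the desk (its top is 4 mm above the desk), printed at its middle with a black-edged red shape: a rectangle of 72 x 50 mm (black edge included), 5 mm larger all round than the stamp's base. Origin: centre of the underside, right under the middle of the printed shape; x along the board's and shape's long side, z up.
- cactus: Loose green cactus in a white pot, 72 mm across, 116 mm high, standing on the desk beyond the boards; not to be disturbed. Origin: centre of its underside, z up.
- parcel: Loose small brown parcel, 110 (x) x 80 (y) x 55 mm high, standing on the desk beyond the boards; not to be disturbed. Origin: centre of its underside, z up.
Not all that is in view belongs to the job. What is shaped like the stapler_board but brown or turquoise is not meant.

How it is judged (in metres and radians):
At the end, for the whole second after the job is handed in: Each of the four tools rests, released and still, upright (within 7 degrees) on its own board: its centre within 12 mm of the outline's centre and, tape roll excepted, its long side within 12 degrees of the outline's, either way round. Cactus and parcel not moved (horizontal distance between stapler_mid and stapler_board below 0.012 m and z of stapler_mid in the frame of stapler_board between 0.022 and 0.034 m and angle between each of stapler_mid, cutter_mid, tape_mid, stamp_mid's own z axis and vertical below 0.12 rad and linear speed of each of stapler, cutter, tape, stamp below 0.02 m/s and angle between the x axis of stapler_mid and the x axis of stapler_board, either way round below 0.22 rad and horizontal distance between cutter_mid and cutter_board below 0.012 m and z of cutter_mid in the frame of cutter_board between 0.007 and 0.019 m and angle between the x axis of cutter_mid and the x axis of cutter_board, either way round below 0.22 rad and horizontal distance between tape_mid and tape_board below 0.012 m and z of tape_mid in the frame of tape_board between 0.011 and 0.023 m and horizontal distance between stamp_mid and stamp_board below 0.012 m and z of stamp_mid in the frame of stamp_board between 0.033 and 0.045 m and angle between the x axis of stamp_mid and the x axis of stamp_board, either way round below 0.22 rad); the robot touches nothing.
It fails at once if the cactus is moved by more than 20 mm or tipped (distance of cactus from where it was at the start of the episode above 0.02 m or angle between cactus's own z axis and vertical above 0.35 rad).
It fails at once if the parcel is moved by more than 20 mm (distance of parcel from where it was at the start of the episode above 0.02 m).
It also fails if it takes over 112 s, if anything falls off the work surface, if the arm or the gripper's body presses on something with over 40 N, if the wrist force passes 120 N, or if a joint passes its speed limit or range.

## Working session

There is one attempt and no reset: what is moved stays moved. The work goes in short steps, Python scripts to look and compute and a tool call to move; the robot and the scene stay as the last step left them, time stands still between calls to the robot, and variables do not carry over. Pictures are saved under pics/ and viewed, and the job is handed in when it is done.

Besides the shell and the picture viewer there is one more tool, called as name(argument=value, ...), one argument or row to a line, values as JSON. apply_moves: Moves the arm, as the interface text tells. Its arguments: {"type":"object","properties":{"targets":{"type":"array"},"newtons":{"type":"number"}},"required":["targets"]}

```bash
mkdir -p pics; cat > h.py <<'E'
import numpy as np, cv2
from workcell import bot, camera, recognise
def snap(n,f):
    c=camera(n); cv2.imwrite('pics/'+f,c['img'][:,:,::-1]); return c
E
python3 - <<'E'
from h import *
for n in ['top','side']:
    c=snap(n,n+'0.png'); print(n,c['intrinsics'],c['origin'],c['rotation'],[k for k in c])
    for q in ['stapler_mid','cutter_mid','tape_mid','stamp_mid','stapler_board','cutter_board','tape_board','stamp_board','cactus','parcel']:
        print(q,[(np.round(d['box']).astype(int).tolist(),round(d['conf'],2)) for d in recognise(q,n)])
print(bot.get_obs())
E
```

```text
top [[591.36399289   0.         315.92132472]
 [  0.         591.36399289 241.58088478]
 [  0.           0.           1.        ]] [0.15511929 0.04941079 1.66962661] [ 1.25403255e+01  3.51725650e-02 -8.86259756e+01] ['img', 'intrinsics', 'origin', 'rotation']
stapler_mid [([404, 267, 422, 311], 0.65), ([350, 252, 374, 291], 0.18)]
cutter_mid [([350, 252, 374, 290], 0.62)]
tape_mid [([308, 266, 323, 290], 0.83)]
stamp_mid [([255, 279, 272, 300], 0.83)]
stapler_board [([273, 187, 302, 238], 0.88), ([200, 287, 236, 341], 0.81), ([146, 168, 173, 213], 0.65)]
cutter_board [([182, 222, 215, 271], 0.93)]
tape_board [([354, 177, 393, 229], 0.68)]
stamp_board [([450, 222, 495, 277], 0.76)]
cactus [([206, 171, 232, 195], 0.98)]
parcel [([255, 279, 271, 299], 0.23)]
side [[586.12307685   0.         324.79220734]
 [  0.         586.12307685 238.70003572]
 [  0.           0.           1.        ]] [-0.22573886  0.92825204  1.13392512] [  47.38640987   -0.66029862 -139.49748667] ['img', 'intrinsics', 'origin', 'rotation']
stapler_mid [([397, 209, 433, 240], 0.58)]
cutter_mid [([355, 230, 389, 265]
[... 408 characters left out ...]
, 0.67)]
parcel [([339, 147, 375, 184], 0.58)]
{'time': 1.1, 'q': array([-6.57192328e+01,  4.97796606e+00,  1.00790527e+01,  9.50994497e+01,
        2.55589436e-04,  8.99989479e+01]), 'qd': array([ 0.0075759 ,  0.04376896,  0.08987601,  0.03365195,  0.03166969,
       -0.12764649]), 'joint_efforts': array([ 9.16351455e-04, -5.20107150e+01,  4.64868844e+01,  1.53409379e-03,
        7.24477809e-05,  1.06852016e-05]), 'ee_pos': array([ 0.22616615, -0.50134806,  0.23130063]), 'tcp_rot': array([ 1.79998363e+02, -2.55559378e-04,  2.42818192e+01]), 'wrist_force': array([-0.26805662,  0.15486847, -0.61853161]), 'torque': array([-0.02357277, -0.05758702,  0.02497747]), 'opening': 0.08554926648929548}
```

View pics/top0.png

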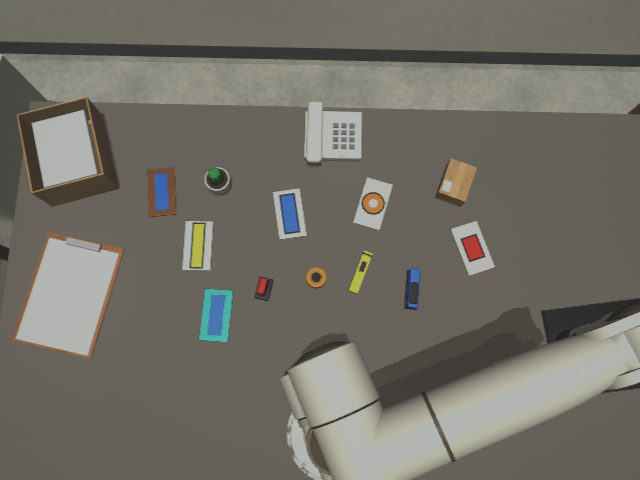

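View pics/side0.png

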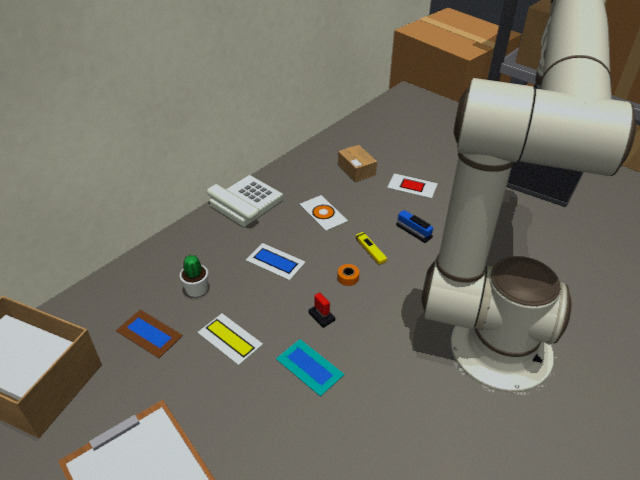

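Both pictures show all four tools and all the boards. In the top view the white boards are at about: stapler (290,213), cutter (198,245), tape (373,203) and stamp (473,248). The brown-edged (161,192) and turquoise (216,315) boards are decoys. Next I'll zoom in and measure.

```bash
python3 - <<'E'
import cv2,numpy as np
a=cv2.imread('pics/top0.png');b=cv2.imread('pics/side0.png')
def z(im,cx,cy,w=24): return cv2.resize(im[cy-w:cy+w,cx-w:cx+w],(196,196),interpolation=cv2.INTER_NEAREST)
r1=np.hstack([z(a,413,289),z(a,361,272),z(a,316,277),z(a,264,289)])
r2=np.hstack([z(b,415,225),z(b,371,248),z(b,348,274),z(b,322,310)])
r3=np.hstack([z(a,290,213,28),z(a,198,245,28),z(a,373,203,28),z(a,473,248,28)])
cv2.imwrite('pics/zoom0.png',np.vstack([r1,r2,r3]))
E
```

```text
(no output)
```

View pics/zoom0.png

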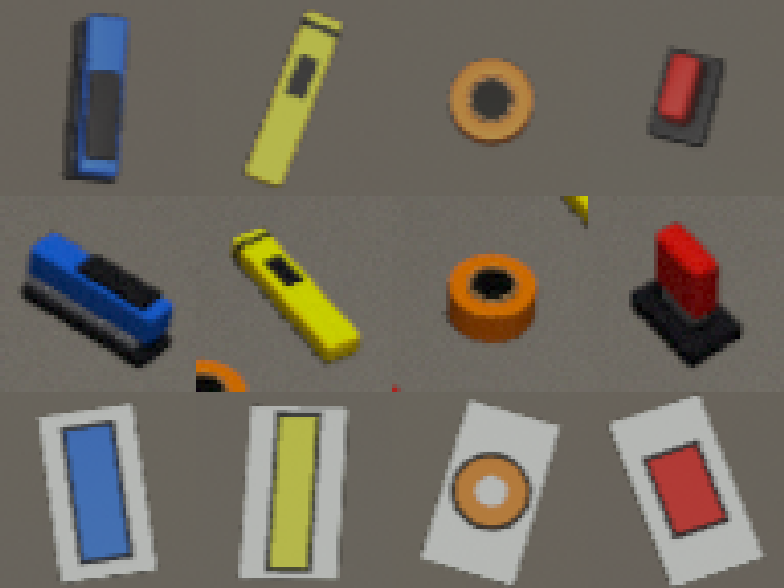

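```bash
cat >> h.py <<'E'
from scipy.spatial.transform import Rotation as Ro
from scipy.optimize import minimize
def proj(c,P):
    R=Ro.from_euler('xyz',c['rotation'],degrees=True).as_matrix()
    p=(np.atleast_2d(P)-c['origin'])@R; p=p*[1,-1,-1]; u=p@np.array(c['intrinsics']).T
    return u[:,:2]/u[:,2:]
def unproj(c,uv,z):
    R=Ro.from_euler('xyz',c['rotation'],degrees=True).as_matrix()
    d=np.linalg.inv(c['intrinsics'])@[uv[0],uv[1],1.]; d=R@(d*[1,-1,-1]); o=np.array(c['origin'])
    return o+d*(z-o[2])/d[2]
HUE={'b':(100,125),'y':(24,36),'o':(8,22),'r':(-8,7)}
S=8
def cmask(c,box,col,smin=110,pad=5):
    l,t,r,b=[int(round(v)) for v in box]; l-=pad;t-=pad;r+=pad;b+=pad
    im=c['img'][t:b,l:r]; im=cv2.resize(im,None,fx=S,fy=S,interpolation=cv2.INTER_CUBIC)
    h=cv2.cvtColor(im,cv2.COLOR_RGB2HSV).astype(int); H=h[...,0]; lo,hi=HUE[col]
    H=np.where(H>170,H-180,H) if col=='r' else H
    m=((H>=lo)&(H<=hi)&(h[...,1]>smin)&(h[...,2]>50)).astype(np.uint8)
    n,lab,st,_=cv2.connectedComponentsWithStats(m); 
    if n<2: return None
    m=np.isin(lab,[i for i in range(1,n) if st[i,4]>0.05*st[1:,4].max()]).astype(np.uint8)
    pts=np.argwhere(m)[:,::-1].astype(np.int32)
    hull=cv2.convexHull(pts); f=np.zeros_like(m); cv2.fillPoly(f,[hull],1)
    return f,(l,t)
def boxpts(L,W,z0,z1):
    return np.array([[x,y,z] for x in(-L/2,L/2) for y in(-W/2,W/2) for z in(z0,z1)])
def cylpts(D,z0,z1):
    a=np.linspace(0,2*np.pi,48,endpoint=False)
    return np.array([[D/2*np.cos(t),D/2*np.sin(t),z] for t in a for z in(z0,z1)])
def fit(views,pts,x0,useyaw=True):
    # views: list of (cam,mask,off)
    def world(v):
        a=v[2] if useyaw else 0
        R=np.array([[np.cos(a),-np.sin(a),0],[np.sin(a),np.cos(a),0],[0,0,1]])
        return pts@R.T+[v[0],v[1],0]
    def ious(v):
        o=[]
        for c,m,off in views:
            uv=(proj(c,world(v))-off+.5)*S-.5
            f=np.zeros_like(m); h=cv2.convexHull(uv.astype(np.float32))
            cv2.fillConvexPoly(f,np.round(h*16).astype(np.int32),1,shift=4)
            o.append((f&m).sum()/max(1,(f|m).sum()))
        return o
    best=None
    yaws=np.radians(np.arange(-90,90,15)) if useyaw and len(x0)<3 else [x0[2] if len(x0)>2 else 0]
    c=lambda v:-sum(ious(v))
    ya=min(yaws,key=lambda a:c([x0[0],x0[1],a]))
    st=np.array([x0[0],x0[1],ya])
    for _ in range(2):
        sim=np.array([st,st+[.006,0,0],st+[0,.006,0],st+[0,0,.15]])
        r=minimize(c,st,method='Nelder-Mead',options=dict(initial_simplex=sim,xatol=1e-5,fatol=1e-5,maxiter=300)); st=r.x
    return st,ious(st)
SH={'stapler':('b',boxpts(.110,.028,.018,.044)),'cutter':('y',boxpts(.125,.028,0,.018)),'tape':('o',cylpts(.058,0,.026)),'stamp':('r',boxpts(.044,.020,.026,.070))}
E={} 
BD={'stapler':('b',boxpts(.116,.042,.004,.004)),'cutter':('y',boxpts(.131,.034,.004,.004)),'tape':('o',cylpts(.064,.004,.004)),'stamp':('r',boxpts(.068,.046,.004,.004))}
def measure(cs,boxes,sh,z,dz=0):
    col,pts=sh; pts=pts+[0,0,dz]; v=[]
    for n in cs:
        if n not in boxes: continue
        k=cmask(cs[n],boxes[n],col)
        if k is not None: v.append((cs[n],k[0],np.array(k[1])))
    res=[]
    for vv in ([v] if len(v)==1 else [v,v[:1],v[1:]]):
        c,m,off=vv[0]; y,x=np.argwhere(m).mean(0); p=unproj(c,((x+.5)/S-.5+off[0],(y+.5)/S-.5+off[1]),z+dz)
        s,i=fit(vv,pts,p[:2],not(len(pts)>20)); res.append((np.round(s[:2]*1000,1),round(np.degrees(s[2]),1),np.round(i,2)))
    return res
E
cat > m0.py <<'E'
from h import *
cs={n:camera(n) for n in('top','side')}
T={'stapler':dict(top=[404,267,422,311],side=[397,209,433,240]),'cutter':dict(top=[350,252,374,291],side=[355,230,389,265]),
'tape':dict(top=[308,266,323,290],side=[337,261,362,285]),'stamp':dict(top=[255,279,272,300],side=[310,295,335,326])}
B={'stapler':dict(top=[273,187,302,238],side=[247,244,304,282]),'cutter':dict(top=[182,222,215,271],side=[200,312,260,365]),
'tape':dict(top=[354,177,393,229],side=[298,194,346,230]),'stamp':dict(top=[450,222,495,277],side=[387,175,436,198])}
for k in T: print(k,measure(cs,T[k],SH[k],.03))
for k in B: print(k,'board',measure(cs,B[k],BD[k],.004))
E
python3 m0.py
```

```text
stapler [(array([ 393.6, -214.9]), np.float64(-5.2), array([0.91, 0.9 ])), (array([ 394.1, -215.2]), np.float64(-6.0), array([0.91])), (array([ 392.6, -213.2]), np.float64(-8.0), array([0.9]))]
cutter [(array([440.6, -68.6]), np.float64(-20.4), array([0.95, 0.92])), (array([440.1, -68.8]), np.float64(-20.2), array([0.96])), (array([439.8, -67.6]), np.float64(-21.3), array([0.93]))]
tape [(array([420. ,  57.9]), np.float64(-3.1), array([0.96, 0.96])), (array([420.3,  57.2]), np.float64(-2.5), array([0.98])), (array([419.4,  58.7]), np.float64(4.2), array([0.98]))]
stamp [(array([386. , 204.8]), np.float64(-14.8), array([0.89, 0.85])), (array([386.3, 204.9]), np.float64(-9.7), array([0.9])), (array([385.2, 206.1]), np.float64(-21.8), array([0.88]))]
stapler board [(array([608. , 140.8]), np.float64(9.6), array([0.91, 0.97])), (array([608.8, 139.4]), np.float64(10.5), array([0.94])), (array([607.9, 141.2]), np.float64(9.7), array([0.98]))]
cutter board [(array([507.3, 402.2]), np.float64(-0.1), array([0.9 , 0.98])), (array([508. , 400.7]), np.float64(0.4), array([0.93])), (array([507.2, 402.5]), np.float64(0.0), array([0.99]))]
tape board [(array([ 644.5, -102.9]), np.float64(5.4), array([0.92, 0.97])), (array([ 646. , -103.9]), np.float64(-2.3), array([0.94])), (array([ 644.3, -102.3]), np.float64(0.2), array([0.98]))]
stamp board [(array([ 518.1, -390.1]), np.float64(19.8), array([0.91, 0.94])), (array([ 519.3, -391.4]), np.float64(20.6), array([0.96])), (array([ 517.7, -389. ]), np.float64(19.6), array([0.98]))]
```

apply_moves(
  targets=[5.59,9.54,-3.7,0,0,-5.05,1,5.59,9.54,-3.7,0,0,-5.05,1,5.59,9.54,-3.7,0,0,-5.05,1,5.59,9.54,-3.7,0,0,-5.05,1,5.59,9.54,-3.7,0,0,-5.05,1],
  newtons=40,
)

```text
time: 1.7
ee_pos: [0.3434, -0.301, 0.1537]
tcp_rot: [180.0, -0.0, -6.3]
wrist_force: [1.5, -0.6, 1.1]
opening: 0.0856
```

```bash
cat > d.py <<'E'
import sys
from h import *
o=bot.get_obs(); p=o['ee_pos']; r=o['tcp_rot']
yaw=r[2]; print('t',round(o['time'],2),'p',np.round(p*1000,1),'rot',np.round(r,2),'q',np.round(o['q'],1),'F',np.round(o['wrist_force'],1),'open',round(o['opening']*1000,1))
for a in sys.argv[1:]:
    x,y,z,w=[float(v) for v in a.split(',')]
    d=(np.array([x,y,z])-p*1000)/30; dw=((w-yaw+90)%180-90)/6
    print(a,'->',np.round(d,3),'turn',round(dw,3),'dist',round(np.linalg.norm(d)*30))
E
python3 d.py 393.8,-214.8,120,-6
```

```text
t 1.7 p [ 343.4 -301.   153.7] rot [ 1.7998e+02 -4.0000e-02 -6.2600e+00] q [-41.2  -8.7 -11.8  86.8   0.  145. ] F [ 1.5 -0.6  1.1] open 85.6
393.8,-214.8,120,-6 -> [ 1.681  2.874 -1.125] turn 0.043 dist 105
```

apply_moves(
  targets=[1.68,2.87,-0.5,0,0,1.4,1,1.68,2.87,-0.5,0,0,2.8,1,1.68,2.87,-0.5,0,0,4.2,1,1.68,2.87,-0.5,0,0,5.6,1,1.68,2.87,-0.5,0,0,7,1],
)

```text
time: 2.2
ee_pos: [0.3936, -0.2158, 0.1392]
tcp_rot: [180.0, -0.0, 36.4]
wrist_force: [1.0, -0.5, 0.2]
opening: 0.0854
```

apply_moves(
  targets=[0,0,0,0,0,1.4,1,0,0,0,0,0,2.8,1,0,0,0,0,0,4.2,1,0,0,0,0,0,5.6,1,0,0,0,0,0,7,1],
)

```text
time: 2.7
ee_pos: [0.3932, -0.2164, 0.1393]
tcp_rot: [180.0, 0.0, 78.3]
wrist_force: [-0.0, -0.9, 0.5]
opening: 0.0851
```

apply_moves(
  targets=[0,0,0,0,0,1.4,1,0,0,0,0,0,2.8,1,0,0,0,0,0,4.2,1,0,0,0,0,0,5.6,1,0,0,0,0,0,7,1],
)

```text
time: 3.2
ee_pos: [0.3932, -0.2164, 0.1393]
tcp_rot: [180.0, 0.0, 120.3]
wrist_force: [0.5, -0.5, 0.1]
opening: 0.0855
```

apply_moves(
  targets=[0,0,0,0,0,1.4,1,0,0,0,0,0,2.8,1,0,0,0,0,0,4.2,1,0,0,0,0,0,5.6,1,0,0,0,0,0,7,1],
)

```text
time: 3.7
ee_pos: [0.3932, -0.2164, 0.1393]
tcp_rot: [-180.0, 0.0, 162.3]
wrist_force: [1.2, 0.5, -0.3]
opening: 0.0854
```

```bash
python3 d.py 393.8,-214.8,60,174 393.8,-214.8,16,174
```

```text
t 3.7 p [ 393.2 -216.4  139.3] rot [-1.8000e+02  1.0000e-02  1.6233e+02] q [-28.8  -9.8 -14.3  85.4   0.  -11.2] F [ 1.2  0.5 -0.3] open 85.4
393.8,-214.8,60,174 -> [ 0.02   0.055 -2.642] turn 1.946 dist 79
393.8,-214.8,16,174 -> [ 0.02   0.055 -4.109] turn 1.946 dist 123
```

apply_moves(
  targets=[0.02,0.05,-1.2,0,0,1.2,1,0.02,0.05,-2.4,0,0,1.95,1,0.02,0.05,-3.2,0,0,1.95,1,0.02,0.05,-3.8,0,0,1.95,1,0.02,0.05,-4.1,0,0,1.95,1],
)

```text
time: 4.2
ee_pos: [0.393, -0.2145, 0.0146]
tcp_rot: [180.0, -0.1, 173.7]
wrist_force: [-0.7, -0.3, -0.2]
opening: 0.0854
```

apply_moves(
  targets=[0,0,0,0,0,0,0.2,0,0,0,0,0,0,0.2,0,0,0,0,0,0,0.2,0,0,0,0,0,0,0.2,0,0,0,0,0,0,0.2],
)

```text
time: 4.7
ee_pos: [0.3946, -0.2152, 0.0174]
tcp_rot: [-180.0, 0.1, 173.7]
wrist_force: [-0.2, 1.1, 5.8]
opening: 0.0271
```

```bash
python3 d.py ;python3 -c "
from h import *
snap('side','s1.png')"
```

```text
t 4.7 p [ 394.6 -215.2   17.4] rot [-1.7998e+02  1.1000e-01  1.7368e+02] q [-28.6  -7.5 -26.   71.5   0.  -22.3] F [-0.2  1.1  5.8] open 27.1
```

View pics/s1.png

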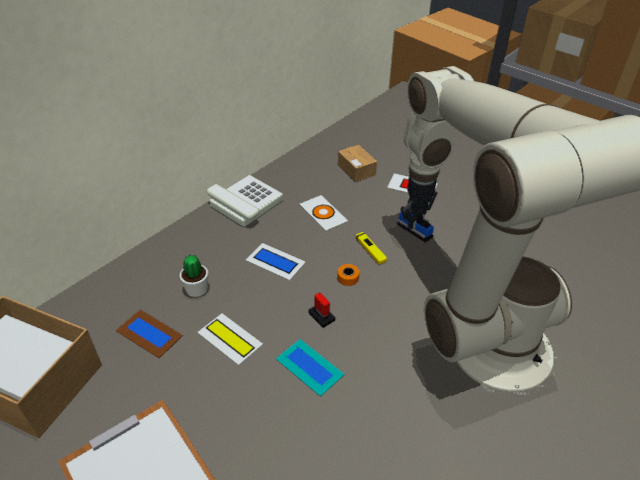

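The stapler is in the grip: the opening is 27 mm, matching its 28 mm body, and the fingers are on it at (418,222) in the side view. I'll lift it and carry it to its board.

apply_moves(
  targets=[0,0,1,0,0,0,0.2,0,0,2.6,0,0,0,0.2,0.6,1,3.5,0,0,0.4,0.2,1.4,2.4,3.5,0,0,0.9,0.2,2.2,3.7,3.5,0,0,1.4,0.2],
)

```text
time: 5.25
ee_pos: [0.4609, -0.103, 0.1226]
tcp_rot: [-180.0, 0.1, -177.9]
wrist_force: [1.6, -1.3, -2.6]
opening: 0.0275
```

```bash
python3 d.py 608.2,140.8,120,189.7
```

```text
t 5.25 p [ 460.9 -103.   122.6] rot [-1.7996e+02  1.4000e-01 -1.7789e+02] q [-12.6  -6.6 -13.4  83.1  -0.  -14.7] F [ 1.6 -1.3 -2.6] open 27.5
608.2,140.8,120,189.7 -> [ 4.91   8.125 -0.088] turn 1.265 dist 285
```

apply_moves(
  targets=[0.85,1.4,0,0,0,0.3,0.2,1.65,2.75,0,0,0,0.6,0.2,2.5,4.15,0,0,0,0.9,0.2,3.3,5.5,0,0,0,1.2,0.2,4.1,6.8,0,0,0,1.26,0.2],
)

```text
time: 5.75
ee_pos: [0.5834, 0.1021, 0.121]
tcp_rot: [-180.0, -0.0, -170.3]
wrist_force: [0.8, -0.8, -2.1]
opening: 0.0269
```

```bash
python3 d.py 608.2,140.8,120,189.7
```

```text
t 5.75 p [583.4 102.1 121. ] rot [-1.7999e+02 -2.0000e-02 -1.7027e+02] q [ 9.9 10.   3.4 83.5 -0.   0.2] F [ 0.8 -0.8 -2.1] open 26.9
608.2,140.8,120,189.7 -> [ 0.826  1.29  -0.034] turn -0.005 dist 46
```

apply_moves(
  targets=[0.5,0.8,0,0,0,0,0.2,0.82,1.29,-0.5,0,0,0,0.2,0.82,1.29,-1.5,0,0,0,0.2,0.82,1.29,-2.4,0,0,0,0.2,0.82,1.29,-2.4,0,0,0,0.2],
)

```text
time: 6.25
ee_pos: [0.6049, 0.1384, 0.0446]
tcp_rot: [-180.0, -0.4, -170.3]
wrist_force: [-1.2, -0.2, -3.8]
opening: 0.0274
```

```bash
python3 d.py 608.2,140.8,22.5,189.7
```

```text
t 6.25 p [604.9 138.4  44.6] rot [-179.97   -0.43 -170.34] q [12.9 15.4  1.4 76.4 -0.   3.2] F [-1.2 -0.2 -3.8] open 27.4
608.2,140.8,22.5,189.7 -> [ 0.11   0.082 -0.738] turn 0.006 dist 23
```

apply_moves(
  targets=[0,0,-0.4,0,0,0,0.2,0,0,-0.4,0,0,0,0.2],
)

```text
time: 6.45
ee_pos: [0.6074, 0.1386, 0.037]
tcp_rot: [-180.0, -0.0, -170.4]
wrist_force: [0.1, -0.5, -2.3]
opening: 0.0271
```

```bash
python3 d.py 608.2,140.8,22.5,189.7
```

```text
t 6.45 p [607.4 138.6  37. ] rot [-1.8000e+02 -2.0000e-02 -1.7037e+02] q [12.9 15.5  0.6 75.1 -0.   3.2] F [ 0.1 -0.5 -2.3] open 27.1
608.2,140.8,22.5,189.7 -> [ 0.028  0.074 -0.483] turn 0.012 dist 15
```

apply_moves(
  targets=[0.03,0.08,-0.25,0,0,0,0.2,0.03,0.08,-0.48,0,0,0,0.2,0.03,0.08,-0.48,0,0,0,0.2,0.03,0.08,-0.48,0,0,0,0.2],
)

```text
time: 6.85
ee_pos: [0.6083, 0.1411, 0.0228]
tcp_rot: [-180.0, -0.0, -170.4]
wrist_force: [0.7, 0.2, -2.8]
opening: 0.0278
```

```bash
python3 d.py 608.2,140.8,21.5,189.7
```

```text
t 6.85 p [608.3 141.1  22.8] rot [-1.8000e+02 -1.0000e-02 -1.7036e+02] q [13.1 16.1 -0.3 73.7 -0.   3.4] F [ 0.7  0.2 -2.8] open 27.8
608.2,140.8,21.5,189.7 -> [-0.002 -0.011 -0.044] turn 0.01 dist 1
```

apply_moves(
  targets=[0,0,-0.05,0,0,0,0.2,0,0,-0.05,0,0,0,1,0,0,-0.05,0,0,0,1,0,0,-0.05,0,0,0,1,0,0,-0.05,0,0,0,1],
)

```text
time: 7.35
ee_pos: [0.6085, 0.1412, 0.0216]
tcp_rot: [180.0, 0.0, -170.4]
wrist_force: [-0.9, 0.0, 0.0]
opening: 0.0834
```

apply_moves(
  targets=[0,0,0.8,0,0,0,1,0,0,1.8,0,0,0,1,0,0,3.4,0,0,0,1,-1,-1,3.4,0,0,-1,1,-2,-2.2,3.4,0,0,-2,1],
)

```text
time: 7.85
ee_pos: [0.5492, 0.0755, 0.1252]
tcp_rot: [180.0, 0.2, 177.5]
wrist_force: [0.1, -0.5, -0.3]
opening: 0.0855
```

```bash
python3 d.py 440.3,-68.5,120,159.5
```

```text
t 7.85 p [549.2  75.5 125.2] rot [179.96   0.22 177.52] q [ 7.8  4.5 -2.1 83.1  0.  10.3] F [ 0.1 -0.5 -0.3] open 85.5
440.3,-68.5,120,159.5 -> [-3.631 -4.799 -0.175] turn -3.003 dist 181
```

apply_moves(
  targets=[-1,-1.3,-0.2,0,0,-1,1,-2,-2.6,-0.5,0,0,-2,1,-3,-3.9,-1,0,0,-3,1,-3.63,-4.8,-1.5,0,0,-3,1,-3.63,-4.8,-1.8,0,0,-3,1],
)

```text
time: 8.35
ee_pos: [0.4372, -0.0712, 0.0687]
tcp_rot: [-180.0, -0.0, 159.4]
wrist_force: [1.4, 0.7, 0.0]
opening: 0.0851
```

```bash
python3 d.py 440.3,-68.5,4,159.5;  python3 -c "
from h import *
snap('side','s2.png')
cs={n:camera(n) for n in('side',)}
print(recognise('stapler_mid','side'))
print(measure(cs,dict(side=[247,240,304,282]),SH['stapler'],.03,.004))"
```

```text
t 8.35 p [437.2 -71.2  68.7] rot [-1.7996e+02 -2.0000e-02  1.5944e+02] q [ -9.2  -9.8 -22.2  77.6  -0.   11.3] F [1.4 0.7 0. ] open 85.1
440.3,-68.5,4,159.5 -> [ 0.104  0.09  -2.156] turn 0.01 dist 65
[{'box': [254.5, 238.6, 295.8, 271.7], 'conf': 0.97}, {'box': [334.9, 262.4, 361.4, 288.4], 'conf': 0.66}]
[(array([600.4, 150.3]), np.float64(9.7), array([0.7]))]
```

View pics/s2.png

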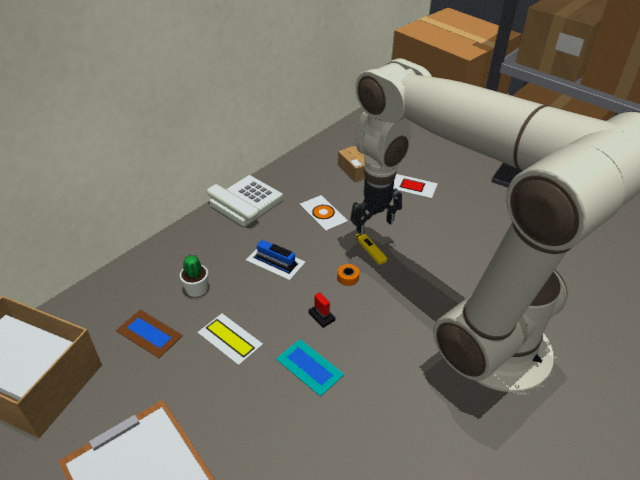

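The stapler sits on its white board at (276,258). Its fit is biased by the blue print beneath, so I'll recheck it later from the top. Now I'll go down for the cutter.

apply_moves(
  targets=[0,0,-0.8,0,0,0,1,0,0,-1.2,0,0,0,1,0,0,-1.2,0,0,0,1],
)

```text
time: 8.8
ee_pos: [0.439, -0.068, 0.0321]
tcp_rot: [-180.0, -0.1, 159.7]
wrist_force: [-0.8, 0.4, -0.4]
opening: 0.0855
```

```bash
python3 d.py 440.3,-68.5,4,159.5
```

```text
t 8.8 p [439.  -68.   32.1] rot [-1.7997e+02 -1.5000e-01  1.5972e+02] q [ -8.8  -8.5 -25.2  73.5   0.   11.5] F [-0.8  0.4 -0.4] open 85.5
440.3,-68.5,4,159.5 -> [ 0.045 -0.016 -0.936] turn -0.037 dist 28
```

apply_moves(
  targets=[0.03,0,-0.5,0,0,0,1,0.03,0,-0.9,0,0,0,1,0.03,0,-0.9,0,0,0,1],
)

```text
time: 9.1
ee_pos: [0.4397, -0.0684, 0.0052]
tcp_rot: [-180.0, -0.1, 159.7]
wrist_force: [0.3, 0.8, 0.6]
opening: 0.0854
```

apply_moves(
  targets=[0,0,0,0,0,0,0.2,0,0,0,0,0,0,0.2,0,0,0,0,0,0,0.2,0,0,0,0,0,0,0.2,0,0,0,0,0,0,0.2],
)

```text
time: 9.6
ee_pos: [0.4408, -0.0689, 0.007]
tcp_rot: [180.0, 0.1, 159.6]
wrist_force: [-0.2, -1.0, 3.9]
opening: 0.0267
```

```bash
python3 d.py 440.3,-68.5,4,159.5
```

```text
t 9.6 p [440.8 -68.9   7. ] rot [1.7998e+02 7.0000e-02 1.5964e+02] q [ -8.9  -7.5 -27.2  70.3   0.   11.5] F [-0.2 -1.   3.9] open 26.7
440.3,-68.5,4,159.5 -> [-0.017  0.014 -0.101] turn -0.023 dist 3
```

apply_moves(
  targets=[0,0,1,0,0,0,0.2,0,0,2.6,0,0,0,0.2,0.2,1.4,4,0,0,0.7,0.2,0.4,3,4,0,0,1.4,0.2,0.6,4.6,4,0,0,2.1,0.2],
)

```text
time: 10.1
ee_pos: [0.4588, 0.0664, 0.1283]
tcp_rot: [179.9, 0.2, 172.3]
wrist_force: [1.4, -0.9, -0.5]
opening: 0.0268
```

```bash
python3 d.py 507.3,402.0,120,180
```

```text
t 10.1 p [458.8  66.4 128.3] rot [179.95   0.2  172.29] q [  8.2  -7.9 -13.9  83.8  -0.   15.9] F [ 1.4 -0.9 -0.5] open 26.8
507.3,402.0,120,180 -> [ 1.618 11.188 -0.277] turn 1.285 dist 339
```

apply_moves(
  targets=[0.24,1.6,0,0,0,0.3,0.2,0.47,3.2,0,0,0,0.6,0.2,0.7,4.8,0,0,0,0.9,0.2,0.94,6.4,0,0,0,1.25,0.2,1.18,8,0,0,0,1.25,0.2],
)

```text
time: 10.6
ee_pos: [0.493, 0.3072, 0.1261]
tcp_rot: [-180.0, -0.0, 179.8]
wrist_force: [1.4, -0.7, -0.6]
opening: 0.0265
```

```bash
python3 d.py 507.3,402.0,50,180
```

```text
t 10.6 p [493.  307.2 126.1] rot [-179.99   -0.    179.83] q [31.9  8.4  2.2 83.8 -0.  32.1] F [ 1.4 -0.7 -0.6] open 26.5
507.3,402.0,50,180 -> [ 0.475  3.16  -2.536] turn 0.029 dist 122
```

apply_moves(
  targets=[0.25,1.5,-0.3,0,0,0,0.2,0.45,2.8,-1,0,0,0,0.2,0.45,3,-2,0,0,0,0.2,0.45,3,-2.5,0,0,0,0.2,0.45,3,-2.5,0,0,0,0.2],
)

```text
time: 11.1
ee_pos: [0.5053, 0.3937, 0.0482]
tcp_rot: [-179.8, -0.2, 179.7]
wrist_force: [-0.1, 0.5, -1.4]
opening: 0.0267
```

```bash
python3 d.py 507.3,402.0,12,180
```

```text
t 11.1 p [505.3 393.7  48.2] rot [-179.8    -0.24  179.74] q [37.9 17.9  4.9 77.2 -0.  38.2] F [-0.1  0.5 -1.4] open 26.7
507.3,402.0,12,180 -> [ 0.067  0.277 -1.208] turn 0.043 dist 37
```

apply_moves(
  targets=[0.04,0.2,-0.7,0,0,0,0.2,0.04,0.2,-0.7,0,0,0,0.2,0.04,0.2,-0.7,0,0,0,0.2],
)

```text
time: 11.4
ee_pos: [0.5083, 0.4004, 0.0317]
tcp_rot: [180.0, 0.0, 179.7]
wrist_force: [0.5, -0.1, -2.0]
opening: 0.0273
```

```bash
python3 d.py 507.3,402.0,11.5,180
```

```text
t 11.4 p [508.3 400.4  31.7] rot [1.7999e+02 3.0000e-02 1.7969e+02] q [38.2 18.9  4.2 75.3 -0.  38.5] F [ 0.5 -0.1 -2. ] open 27.3
507.3,402.0,11.5,180 -> [-0.032  0.054 -0.672] turn 0.052 dist 20
```

apply_moves(
  targets=[-0.03,0.05,-0.35,0,0,0.05,0.2,-0.03,0.05,-0.63,0,0,0.05,0.2,-0.03,0.05,-0.63,0,0,0.05,0.2,-0.03,0.05,-0.63,0,0,0.05,0.2],
)

```text
time: 11.8
ee_pos: [0.5069, 0.4024, 0.0112]
tcp_rot: [-180.0, -0.0, -180.0]
wrist_force: [0.5, 0.3, -1.7]
opening: 0.0265
```

```bash
python3 d.py 507.3,402.0,11,180
```

```text
t 11.8 p [506.9 402.4  11.2] rot [-1.7998e+02 -2.0000e-02 -1.7997e+02] q [38.4 19.5  2.7 73.2 -0.  38.4] F [ 0.5  0.3 -1.7] open 26.5
507.3,402.0,11,180 -> [ 0.013 -0.014 -0.005] turn -0.006 dist 1
```

apply_moves(
  targets=[0,0,-0.02,0,0,0,0.2,0,0,-0.02,0,0,0,1,0,0,-0.02,0,0,0,1,0,0,-0.02,0,0,0,1,0,0,-0.02,0,0,0,1],
)

```text
time: 12.3
ee_pos: [0.5071, 0.4027, 0.0109]
tcp_rot: [180.0, 0.0, -180.0]
wrist_force: [0.1, 0.0, 0.6]
opening: 0.0824
```

apply_moves(
  targets=[0,0,0.8,0,0,0,1,0,0,2.2,0,0,0,1,0,0,3.8,0,0,0,1,-0.8,-1.3,4,0,0,-1,1,-1.6,-2.6,4,0,0,-2,1],
)

```text
time: 12.8
ee_pos: [0.46, 0.3253, 0.1333]
tcp_rot: [179.8, 0.2, 167.9]
wrist_force: [0.0, -0.7, -0.2]
opening: 0.0854
```

```bash
python3 d.py 386,205,130,165
```

```text
t 12.8 p [460.  325.3 133.3] rot [179.81   0.18 167.86] q [35.3  5.7 -0.  84.  -0.  47.4] F [ 0.  -0.7 -0.2] open 85.4
386,205,130,165 -> [-2.468 -4.009 -0.108] turn -0.476 dist 141
```

apply_moves(
  targets=[-0.85,-1.35,0,0,0,-0.4,1,-1.7,-2.7,-0.1,0,0,-0.47,1,-2.4,-3.95,-0.3,0,0,-0.47,1,-2.44,-3.98,-0.8,0,0,-0.47,1,-2.44,-3.98,-1.1,0,0,-0.47,1],
)

```text
time: 13.3
ee_pos: [0.3856, 0.2045, 0.0976]
tcp_rot: [179.9, 0.1, 165.1]
wrist_force: [0.8, 1.3, 0.2]
opening: 0.0854
```

```bash
python3 -c "
from h import *
cs={n:camera(n) for n in('top','side')}
for n in cs: cv2.imwrite('pics/%s3.png'%n,cs[n]['img'][:,:,::-1])
print(recognise('stamp_mid','side')[:2])
"; python3 d.py 386,205,35,165
```

```text
[{'box': [308.9, 296.0, 340.2, 326.4], 'conf': 0.74}]
t 13.45 p [385.9 205.6  97.5] rot [-1.7997e+02 -3.0000e-02  1.6524e+02] q [ 28.  -11.1 -20.1  81.    0.   42.8] F [-0.1 -0.   0. ] open 85.5
386,205,35,165 -> [ 0.004 -0.018 -2.082] turn -0.04 dist 62
```

View pics/side3.png

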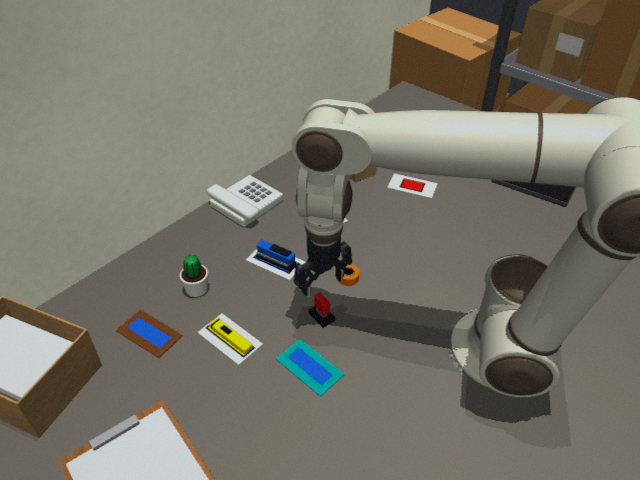

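View pics/top3.png

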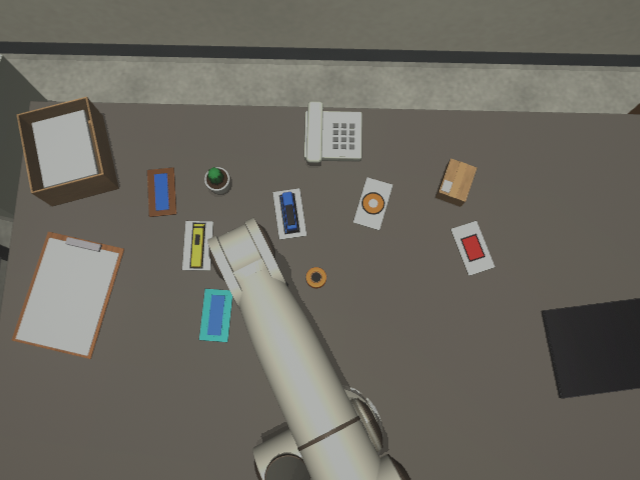

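The cutter at (198,245) and stapler at (290,213) both look centred on their boards in the top view. The jaws are now above the stamp, so I'll go down and grip it.

apply_moves(
  targets=[0,0,-0.7,0,0,0,1,0,0,-1.4,0,0,0,1,0,-0.01,-2.05,0,0,0,1,0,-0.01,-2.05,0,0,0,1],
)

```text
time: 13.85
ee_pos: [0.3849, 0.2049, 0.0343]
tcp_rot: [-179.8, -0.2, 165.3]
wrist_force: [0.5, 0.2, -0.6]
opening: 0.0854
```

apply_moves(
  targets=[0,0,0,0,0,0,0.1,0,0,0,0,0,0,0.1,0,0,0,0,0,0,0.1,0,0,0,0,0,0,0.1,0,0,0,0,0,0,0.1],
)

```text
time: 14.35
ee_pos: [0.3861, 0.2052, 0.0368]
tcp_rot: [180.0, 0.0, 165.2]
wrist_force: [-1.2, 1.8, 4.1]
opening: 0.0198
```

```bash
python3 d.py
```

```text
t 14.35 p [386.1 205.2  36.8] rot [1.7996e+02 3.0000e-02 1.6522e+02] q [ 28.   -9.9 -25.8  74.    0.   42.8] F [-1.2  1.8  4.1] open 19.8
```

apply_moves(
  targets=[0,0,1,0,0,0,0.1,0,0,2.6,0,0,0,0.1,0.25,-1.4,3.8,0,0,0.6,0.1,0.5,-3,3.8,0,0,1.2,0.1,0.8,-4.6,3.8,0,0,1.8,0.1],
)

```text
time: 14.85
ee_pos: [0.41, 0.0679, 0.1519]
tcp_rot: [180.0, 0.2, 176.3]
wrist_force: [2.0, -1.0, -1.8]
opening: 0.0194
```

apply_moves(
  targets=[0.35,-1.6,0,0,0,0.5,0.1,0.7,-3.2,0,0,0,1,0.1,1.05,-4.8,0,0,0,1.5,0.1,1.4,-6.4,0,0,0,2,0.1,1.75,-8,0,0,0,2.5,0.1],
)

```text
time: 15.35
ee_pos: [0.4619, -0.1733, 0.1504]
tcp_rot: [-180.0, 0.0, -168.9]
wrist_force: [1.0, 0.8, -1.7]
opening: 0.0191
```

```bash
python3 d.py 518,-390,140,199.8
```

```text
t 15.35 p [ 461.9 -173.3  150.4] rot [-1.7999e+02  2.0000e-02 -1.6888e+02] q [-20.6  -3.7  -7.6  86.    0.  -31.7] F [ 1.   0.8 -1.7] open 19.1
518,-390,140,199.8 -> [ 1.871 -7.223 -0.345] turn 1.447 dist 224
```

apply_moves(
  targets=[0.4,-1.6,0,0,0,0.5,0.1,0.8,-3.1,0,0,0,1,0.1,1.2,-4.6,0,0,0,1.44,0.1,1.6,-6.1,0,0,0,1.44,0.1,1.85,-7.1,-0.6,0,0,1.44,0.1],
)

```text
time: 15.85
ee_pos: [0.5184, -0.3876, 0.1337]
tcp_rot: [-179.8, 0.1, -160.4]
wrist_force: [0.4, 0.7, -1.6]
opening: 0.0192
```

apply_moves(
  targets=[0,0,-0.8,0,0,0,0.1,0,0,-1.7,0,0,0,0.1,0,0,-2.2,0,0,0,0.1,0,0,-2.2,0,0,0,0.1,0,0,-2.2,0,0,0,0.1],
)

```text
time: 16.35
ee_pos: [0.5177, -0.384, 0.0671]
tcp_rot: [-180.0, 0.0, -160.3]
wrist_force: [-0.6, 0.1, -0.6]
opening: 0.0192
```

```bash
python3 d.py 518,-390,41,199.8
```

```text
t 16.35 p [ 517.7 -384.    67.1] rot [-1.7997e+02  2.0000e-02 -1.6032e+02] q [-36.6  17.8   6.8  79.   -0.  -56.2] F [-0.6  0.1 -0.6] open 19.2
518,-390,41,199.8 -> [ 0.011 -0.2   -0.871] turn 0.021 dist 27
```

apply_moves(
  targets=[0.01,-0.2,-0.4,0,0,0,0.1,0.01,-0.2,-0.8,0,0,0,0.1,0.01,-0.2,-0.8,0,0,0,0.1,0.01,-0.2,-0.8,0,0,0,0.1],
)

```text
time: 16.75
ee_pos: [0.5176, -0.39, 0.0418]
tcp_rot: [180.0, -0.0, -160.3]
wrist_force: [-0.8, -0.1, -1.3]
opening: 0.0196
```

```bash
python3 d.py 518,-390,41,199.8
```

```text
t 16.75 p [ 517.6 -390.    41.8] rot [ 1.7996e+02 -2.0000e-02 -1.6034e+02] q [-37.   18.8   5.3  76.5   0.  -56.7] F [-0.8 -0.1 -1.3] open 19.6
518,-390,41,199.8 -> [ 0.015 -0.002 -0.027] turn 0.024 dist 1
```

apply_moves(
  targets=[0,0,-0.03,0,0,0,0.1,0,0,-0.03,0,0,0,1,0,0,-0.03,0,0,0,1,0,0,-0.03,0,0,0,1,0,0,-0.03,0,0,0,1],
)

```text
time: 17.25
ee_pos: [0.5179, -0.3901, 0.0415]
tcp_rot: [-180.0, 0.0, -160.3]
wrist_force: [-0.8, -0.1, -0.4]
opening: 0.0765
```

apply_moves(
  targets=[0,0,0.8,0,0,0,1,0,0,2.2,0,0,0,1,0,0,3.6,0,0,0,1,-0.4,1.5,4,0,0,-1,1,-0.8,3,4,0,0,-2,1],
)

```text
time: 17.75
ee_pos: [0.4946, -0.3004, 0.164]
tcp_rot: [-179.8, 0.2, -172.7]
wrist_force: [0.2, 1.0, -0.2]
opening: 0.0851
```

```bash
python3 d.py 420,57.9,120,160
```

```text
t 17.75 p [ 494.6 -300.4  164. ] rot [-179.84    0.21 -172.67] q [-31.3   7.8   5.7  87.6   0.  -38.6] F [ 0.2  1.  -0.2] open 85.1
420,57.9,120,160 -> [-2.488 11.944 -1.467] turn -4.555 dist 369
```

apply_moves(
  targets=[-0.33,1.6,0,0,0,-0.6,1,-0.66,3.2,0,0,0,-1.2,1,-1,4.8,-0.2,0,0,-1.2,1,-1.35,6.4,-0.5,0,0,-1.2,1,-1.7,8,-0.8,0,0,-1.2,1],
)

```text
time: 18.25
ee_pos: [0.4421, -0.0585, 0.1374]
tcp_rot: [-180.0, 0.1, -179.6]
wrist_force: [0.6, 0.4, -0.4]
opening: 0.0856
```

```bash
python3 d.py 420,57.9,50,180;python3 - <<'E'
from h import *
cs={n:camera(n) for n in('top','side')}
for n in cs: cv2.imwrite('pics/%s4.png'%n,cs[n]['img'][:,:,::-1])
print(measure(cs,dict(top=[308,266,323,290],side=[337,261,362,285]),SH['tape'],.02))
E
```

```text
t 18.25 p [442.1 -58.5 137.4] rot [-1.7999e+02  8.0000e-02 -1.7957e+02] q [ -7.5 -10.2 -14.9  85.2   0.   -8. ] F [ 0.6  0.4 -0.4] open 85.6
420,57.9,50,180 -> [-0.738  3.879 -2.915] turn -0.072 dist 147
[(array([419.8,  57.7]), np.float64(3.7), array([0.96, 0.96])), (array([420.3,  57. ]), np.float64(1.7), array([0.97])), (array([419.4,  58.7]), np.float64(4.8), array([0.98]))]
```

View pics/side4.png

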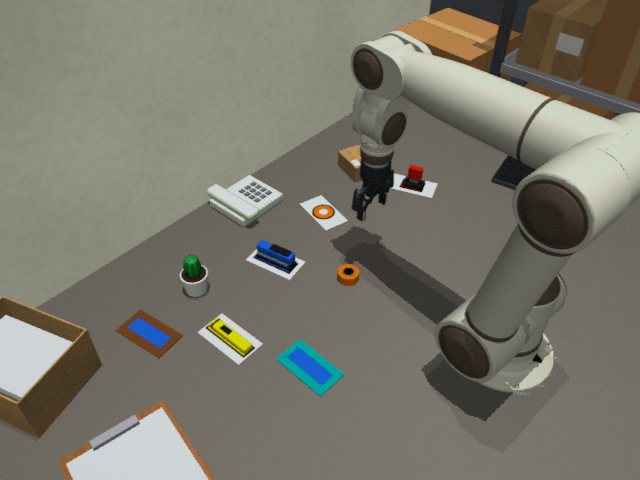

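The stamp stands on its board at (415,180) and the tape roll hasn't moved from (348,274). I'll fetch the tape now.

apply_moves(
  targets=[-0.28,1.5,0,0,0,0,1,-0.56,3,-0.8,0,0,0,1,-0.74,3.84,-1.8,0,0,0,1,-0.74,3.84,-2.8,0,0,0,1,-0.74,3.84,-2.8,0,0,0,1],
)

```text
time: 18.85
ee_pos: [0.4185, 0.0552, 0.0503]
tcp_rot: [-180.0, -0.3, -179.5]
wrist_force: [-0.1, -0.0, -0.1]
opening: 0.0852
```

apply_moves(
  targets=[0,0,0,0,0,0,1],
)

```text
time: 18.95
ee_pos: [0.4208, 0.0547, 0.0541]
tcp_rot: [-180.0, -0.0, -179.6]
wrist_force: [1.0, -0.6, -0.5]
opening: 0.0856
```

```bash
python3 d.py 420,57.9,4,180
```

```text
t 18.95 p [420.8  54.7  54.1] rot [-179.99   -0.   -179.56] q [  7.4 -12.1 -25.8  76.4  -0.    7. ] F [ 1.  -0.6 -0.5] open 85.6
420,57.9,4,180 -> [-0.026  0.107 -1.671] turn -0.073 dist 50
```

apply_moves(
  targets=[-0.03,0.1,-0.6,0,0,0,1,-0.03,0.1,-1.2,0,0,0,1,-0.03,0.1,-1.65,0,0,0,1,-0.03,0.1,-1.65,0,0,0,1,-0.03,0.1,-1.65,0,0,0,1],
)

```text
time: 19.45
ee_pos: [0.4203, 0.0578, 0.0049]
tcp_rot: [180.0, 0.0, -179.6]
wrist_force: [-0.7, 0.0, 1.1]
opening: 0.0855
```

apply_moves(
  targets=[0,0,0,0,0,0,0.55,0,0,0,0,0,0,0.55,0,0,0,0,0,0,0.55,0,0,0,0,0,0,0.55,0,0,0,0,0,0,0.55],
)

```text
time: 19.95
ee_pos: [0.4204, 0.0582, 0.0053]
tcp_rot: [180.0, 0.1, -179.5]
wrist_force: [-2.7, -0.4, 7.4]
opening: 0.0566
```

```bash
python3 d.py
```

```text
t 19.95 p [420.4  58.2   5.3] rot [ 1.8000e+02  1.1000e-01 -1.7954e+02] q [  7.9 -10.7 -30.1  70.5  -0.    7.4] F [-2.7 -0.4  7.4] open 56.6
```

apply_moves(
  targets=[0,0,1,0,0,0,0.5,0,0,2.4,0,0,0,0.5,1,-0.7,3,0,0,0,0.5,2.3,-1.6,3,0,0,0,0.5,3.6,-2.6,3,0,0,0,0.5],
)

```text
time: 20.45
ee_pos: [0.5296, -0.0205, 0.0955]
tcp_rot: [-180.0, 0.2, -179.5]
wrist_force: [-0.1, 0.8, 0.9]
opening: 0.0561
```

```bash
python3 d.py 644.6,-102.9,50,180
```

```text
t 20.45 p [529.6 -20.5  95.5] rot [-180.      0.18 -179.46] q [-2.2  1.6 -8.5 79.8  0.  -2.8] F [-0.1  0.8  0.9] open 56.1
644.6,-102.9,50,180 -> [ 3.832 -2.746 -1.516] turn -0.09 dist 149
```

apply_moves(
  targets=[1.3,-0.9,0,0,0,0,0.5,2.6,-1.8,0,0,0,0,0.5,3.6,-2.6,-0.5,0,0,0,0.5,3.75,-2.7,-1.5,0,0,0,0.5,3.75,-2.7,-1.6,0,0,0,0.5],
)

```text
time: 20.95
ee_pos: [0.6387, -0.1015, 0.0414]
tcp_rot: [179.9, -0.4, -179.6]
wrist_force: [-1.4, 0.8, -2.5]
opening: 0.0568
```

apply_moves(
  targets=[0,0,-0.4,0,0,0,0.5,0,0,-0.4,0,0,0,0.5],
)

```text
time: 21.15
ee_pos: [0.6393, -0.1002, 0.0334]
tcp_rot: [180.0, -0.1, -179.5]
wrist_force: [0.2, 0.6, -1.4]
opening: 0.0564
```

```bash
python3 d.py 644.6,-102.9,10,180
```

```text
t 21.15 p [ 639.3 -100.2   33.4] rot [ 1.7998e+02 -7.0000e-02 -1.7950e+02] q [-8.9 18.9  4.5 75.6  0.  -9.4] F [ 0.2  0.6 -1.4] open 56.4
644.6,-102.9,10,180 -> [ 0.177 -0.091 -0.78 ] turn -0.083 dist 24
```

apply_moves(
  targets=[0.17,-0.09,-0.4,0,0,0,0.5,0.17,-0.09,-0.72,0,0,0,0.5,0.17,-0.09,-0.75,0,0,0,0.5,0.17,-0.09,-0.75,0,0,0,0.5],
)

```text
time: 21.55
ee_pos: [0.645, -0.1034, 0.0111]
tcp_rot: [180.0, -0.0, -179.5]
wrist_force: [-0.4, 0.9, -0.8]
opening: 0.0566
```

```bash
python3 d.py 644.6,-102.9,10,180
```

```text
t 21.55 p [ 645.  -103.4   11.1] rot [ 1.7999e+02 -4.0000e-02 -1.7953e+02] q [-9.1 20.3  3.7 73.4  0.  -9.6] F [-0.4  0.9 -0.8] open 56.6
644.6,-102.9,10,180 -> [-0.012  0.017 -0.036] turn -0.078 dist 1
```

apply_moves(
  targets=[0,0,-0.04,0,0,0,0.5,0,0,-0.04,0,0,0,1,0,0,-0.04,0,0,0,1,0,0,-0.04,0,0,0,1,0,0,-0.04,0,0,0,1],
)

```text
time: 22.05
ee_pos: [0.6454, -0.1036, 0.0103]
tcp_rot: [-180.0, 0.0, -179.5]
wrist_force: [-0.1, -0.5, 0.8]
opening: 0.0854
```

apply_moves(
  targets=[0,0,0.8,0,0,0,1,0,0,2.2,0,0,0,1,0,0,3.8,0,0,0,1,-1.5,0.5,5,0,0,0,1,-3,0.7,6,0,0,0,1],
)

```text
time: 22.55
ee_pos: [0.5665, -0.084, 0.1837]
tcp_rot: [180.0, 0.0, -179.5]
wrist_force: [-0.5, 0.0, 0.8]
opening: 0.0856
```

apply_moves(
  targets=[-1.5,0,0,0,0,0,1,-3,0,0,0,0,0,1,-4,0,0,0,0,0,1,-4.7,0,0,0,0,0,1,-4.7,0,0,0,0,0,1],
)

```text
time: 23.05
ee_pos: [0.4239, -0.0844, 0.1833]
tcp_rot: [-180.0, 0.1, -179.6]
wrist_force: [1.0, -0.2, -0.6]
opening: 0.0855
```

```bash
python3 d.py; python3 - <<'E'
from h import *
cs={n:camera(n) for n in('top','side')}
for n in cs: cv2.imwrite('pics/%s5.png'%n,cs[n]['img'][:,:,::-1])
a=cs['top']['img'][:,:,::-1];b=cs['side']['img'][:,:,::-1]
def z(im,cx,cy,w=28): return cv2.resize(im[cy-w:cy+w,cx-w:cx+w],(200,200),interpolation=cv2.INTER_NEAREST)
cv2.imwrite('pics/zoom5.png',np.vstack([np.hstack([z(a,290,213),z(a,198,245),z(a,373,203),z(a,473,248)]),np.hstack([z(b,276,258),z(b,231,337),z(b,323,210),z(b,413,182)])]))
B={'stapler':dict(top=[273,187,302,238],side=[247,236,304,282]),'cutter':dict(top=[182,222,215,271],side=[200,312,260,365]),
'tape':dict(top=[354,177,393,229],side=[298,194,346,230]),'stamp':dict(top=[450,222,495,277],side=[387,165,436,198])}
for k in B: print(k,measure({'top':cs['top'],'side':cs['side']},B[k],SH[k],.03,.004))
E
```

```text
t 23.05 p [423.9 -84.4 183.3] rot [-1.7998e+02  9.0000e-02 -1.7957e+02] q [-11.3 -11.9 -11.3  90.5  -0.  -11.7] F [ 1.  -0.2 -0.6] open 85.5
stapler [(array([604.1, 142.5]), np.float64(7.8), array([0.79, 0.69])), (array([604.4, 140.7]), np.float64(6.0), array([0.79])), (array([601.3, 148.4]), np.float64(8.8), array([0.7]))]
cutter [(array([505. , 399.6]), np.float64(-0.4), array([0.96, 0.77])), (array([505.7, 399.3]), np.float64(-0.2), array([0.97])), (array([504.5, 404.5]), np.float64(0.5), array([0.93]))]
tape [(array([ 642.2, -101.9]), np.float64(16.0), array([0.35, 0.92])), (array([652.3, -96.6]), np.float64(11.0), array([0.37])), (array([ 641.7, -102.2]), np.float64(2.1), array([0.93]))]
stamp [(array([ 514.2, -386.3]), np.float64(18.6), array([0.56, 0.7 ])), (array([ 515.7, -381.3]), np.float64(17.6), array([0.56])), (array([ 515. , -388.1]), np.float64(17.4), array([0.7]))]
```

View pics/zoom5.png

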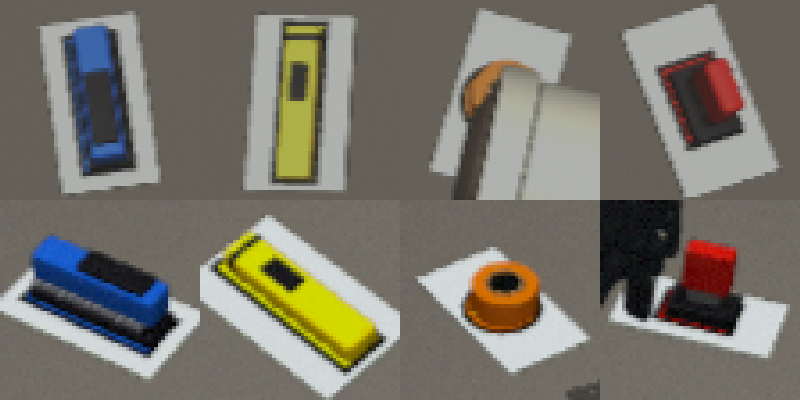

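View pics/top5.png

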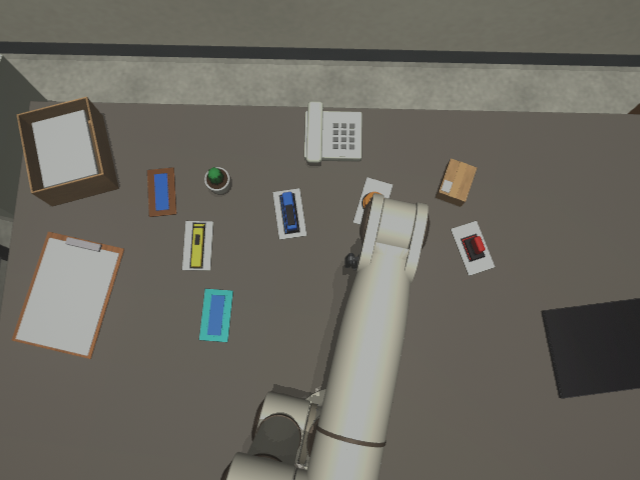

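The zooms show each tool inside its outline, with print margins on the sides that parallax would give. The arm hides the tape in the top view, so I'll move clear and overlay the exact models.

apply_moves(
  targets=[-1,1.1,0,0,0,0,1,-2,2.2,0,0,0,0,1,-3,3.3,0,0,0,0,1,-3.8,4.3,0,0,0,0,1,-3.8,4.3,0,0,0,0,1],
)

```text
time: 23.65
ee_pos: [0.3105, 0.0471, 0.1829]
tcp_rot: [180.0, 0.0, -179.3]
wrist_force: [1.9, -0.2, 0.8]
opening: 0.0853
```

```bash
python3 d.py; cat > ov.py <<'E'
from h import *
cs={n:camera(n) for n in('top','side')}
G={'stapler':(608,140.8,9.7),'cutter':(507.3,402.2,0),'tape':(644.6,-102.9,0),'stamp':(518,-390,19.8)}
PARTS={'stapler':[boxpts(.11,.036,0,.01),boxpts(.11,.028,.018,.044)],'cutter':[SH['cutter'][1]],'tape':[SH['tape'][1]],'stamp':[boxpts(.062,.04,0,.014),SH['stamp'][1]]}
rows=[]
for n in('top','side'):
    r=[]
    for k,(x,y,a) in G.items():
        im=cs[n]['img'][:,:,::-1]; c0=proj(cs[n],[[x/1000,y/1000,.025]])[0]; w=26; l,t=(c0-w).astype(int); s=200/(2*w)
        z=cv2.resize(im[t:t+2*w,l:l+2*w],(200,200),interpolation=cv2.INTER_CUBIC)
        R=Ro.from_euler('z',a,degrees=True).as_matrix()
        for p in PARTS[k]:
            uv=(proj(cs[n],p@R.T+[x/1000,y/1000,.004])-[l,t]+.5)*s-.5
            cv2.polylines(z,[np.round(cv2.convexHull(uv.astype(np.float32))).astype(np.int32)],True,(0,255,0),1)
        r.append(z)
    rows.append(np.hstack(r))
cv2.imwrite('pics/ov6.png',np.vstack(rows))
print(measure(cs,dict(top=[354,177,393,229],side=[298,194,346,230]),SH['tape'],.03,.004))
# colour masks of upper parts: stamp handle only bright red; cactus/parcel
for q in('cactus','parcel'):
    for n in cs: print(q,n,[(np.round(d['box']).tolist(),round(d['conf'],2)) for d in recognise(q,n)][:2])
E
python3 ov.py
```

```text
t 23.65 p [310.5  47.1 182.9] rot [ 1.7995e+02  4.0000e-02 -1.7929e+02] q [  8.6 -28.4 -23.2  95.1   0.    7.9] F [ 1.9 -0.2  0.8] open 85.3
[(array([ 642.8, -104.2]), np.float64(-1.3), array([0.94, 0.91])), (array([ 643.5, -105.1]), np.float64(-4.9), array([0.94])), (array([ 641.8, -102.8]), np.float64(3.0), array([0.92]))]
cactus top [([202.0, 170.0, 235.0, 195.0], 0.92)]
cactus side [([179.0, 260.0, 208.0, 295.0], 0.65)]
parcel top [([437.0, 158.0, 474.0, 209.0], 0.95)]
parcel side [([339.0, 147.0, 376.0, 182.0], 0.89)]
```

View pics/ov6.png

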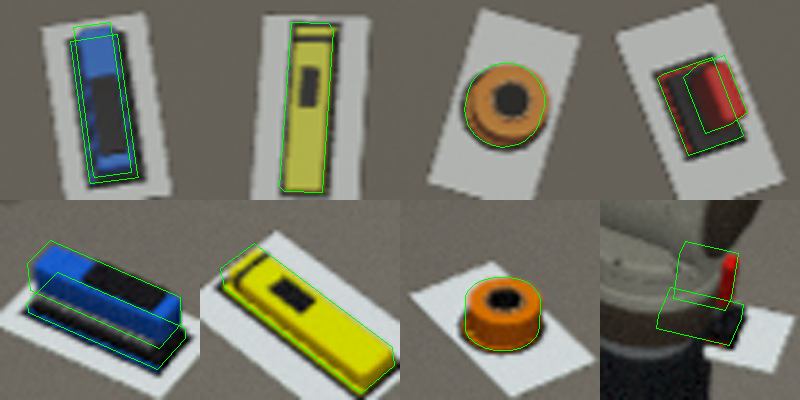

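Outlines drawn at the target poses match the tools to about 1–2 px (2–5 mm) where they show. The arm hides most of the stamp in the side view, but it matches in the top view. Cactus and parcel haven't moved, so I'll hand in.

```bash
python3 -c "
from h import *
print(bot.job_done())"
```

```text
the job is handed in; nothing more can be done
None
```

I put all four tools on their own white boards, released them, moved the arm clear and handed the job in at about 24 s of the 112 s. No verdict was reported.

**Last checks:**

| Tool | Offset from outline centre | How checked |
|---|---|---|
| Cutter | about 3–4 mm, yaw within 1° | fit from both cameras |
| Tape roll | about 2–3 mm | fit from both cameras |
| Stapler | about 1 px (3 mm) in the top view, up to 2 px (about 4–5 mm) in the side view | outline overlay |
| Stamp | about 1 px (3 mm) | outline overlay, top view only |

- **Limits:** all offsets are inside the 12 mm allowed, and none of the tools looks tilted.
- **Cactus and parcel:** their detection boxes in the last pictures match the first ones to within about 4 px, except for the parcel in the top view, which was not boxed at first. It looks unmoved in the pictures.

**Checks that failed or disagreed:**
- **Colour fits for stapler and stamp:** these were thrown off by the same-coloured print beneath, with overlaps of only 0.56–0.79. They gave offsets of about 4–12 mm for the stapler and 3–9 mm for the stamp. I relied on the overlays and the arm's own position at release instead.
- **Stamp in the last side view:** the arm hid most of it. An earlier side view showed it upright on its board.

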